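# Hover the inspection microscope over the long chip

### The job

Lift the cordless inspection microscope out of its charging dock, carry it over the row of parts bins, and hold it upright over the one oblong chip on the clamped circuit board, centred on it, its oblong hood turned the same way as the chip and the hood's rim hovering about one centimetre above the chip. Touch neither the bins nor the board, its clamp or chips, and leave the other things on the bench where they are. Finish while still holding the microscope steady in the air there: do not set it down or let go.

Things in the scene. Friction and masses are not known exactly. Their poses are not given: they have to be found in the camera images.
- scope: cordless inspection microscope, a white upright block 118 high, loose, 130 to 250 g, standing in the dock with its lowest 20 inside the pocket. Origin: centre of its underside (the open rim of the hood); z up to its top. Cross-section 52 along its x by 32 along its y: black hollow hood (open below, walls 2.5 thick) from 0 to 26, flat-sided white body from 26 to 111 (grip it across the 32 width, at 75 to 100 above the origin), smaller grey cap (44 by 26) from 110 to 118.
- dock: fixed black charging dock, 100 (x) by 76 (y) by 30 high, with a pocket 56 by 36 in the middle, 20 deep (2 play all round) that holds the microscope upright, the microscope's x along the dock's x. Origin: centre of its underside, on the bench.
- bins: fixed row of four orange open parts bins with screws and small parts, between dock and board; the row is 350 long (its x) and 86 wide (its y), 75 high, at an angle within about 5 degrees of the robot's forward direction. Origin: centre of its underside, on the bench.
- board: fixed circuit board clamp with a green circuit board: dark base plate 200 (x) by 150 (y) and along both long sides (y = +-68) an aluminium jaw 12 thick whose top is 50 above the bench. The board's upper face lies at 32; small parts on it near the jaws (beyond y = +-41) reach up to 52. A clamp screw with a knob 14 in radius sticks out of its -y side to y = -124, no higher than 34. Origin: centre of the clamp's underside, on the bench.
- chip_long: the target: the one oblong black chip, 36 (its x) by 13 (its y) by 3 high, fixed on the board in one of three places along its middle, its x parallel to the board's x. Origin: centre of its underside.
- chip_top (a point): centre of the upper face of the oblong chip, 35 above the bench; axes as the chip's.
- chip_square_a: a square black chip, 18 by 18 by 3 high, fixed on the board in another of the three places; not the target.
- chip_square_b: a second square black chip, like the first; not the target.
- mouse: black computer mouse, 100 by 58 by 33 high, loose, on the bench; leave alone.
- spool: small metal wire spool standing on end, 58 diameter, 40 high, loose; leave alone.
- flux_bottle: small amber bottle, 34 diameter, 75 high, loose, upright; leave alone.
- screwdriver: screwdriver lying on the bench, 170 long, loose; leave alone.
Things that resemble listed ones, but are neither listed nor needed, are in the scene too. Leave any red look-alike of the dock alone.

How it is judged:
On the way, in this order (a step that is already met when the one before it is completed fails the run):
1. the microscope is lifted clear of the dock in the gripper (z of scope in the frame of dock above 0.035 m and contact force between scope and the fingers above 1 N), for 0.05 s.
2. the held microscope passes above the row of bins (y of scope in the frame of bins between -0.03 and 0.03 m and x of scope in the frame of bins between -0.175 and 0.175 m and height (world z) of scope above 0.075 m and contact force between scope and the fingers above 1 N), for 0.02 s.
At the end, for the whole second after the job is handed in: For the last second the fingers hold the microscope still, touching nothing else; its rim centre is within 5 mm sideways of the oblong chip's centre and 4 to 16 mm above it, turned within 7 degrees of the chip (either way round), upright within 0.1 rad; bystanders within 15 mm (horizontal distance between scope and chip_top below 0.005 m and z of scope in the frame of chip_top between 0.004 and 0.016 m and angle between the x axis of scope and the x axis of chip_long, either way round below 0.12 rad and angle between scope's own z axis and vertical below 0.1 rad and linear speed of scope below 0.02 m/s and angular speed of scope below 0.2 rad/s and contact force between scope and the fingers above 1 N and contact force between scope and board below 0.05 N and contact force between scope and dock below 0.05 N and contact force between scope and bins below 0.05 N and contact force between scope and chip_long below 0.05 N and contact force between scope and chip_square_a below 0.05 N and contact force between scope and chip_square_b below 0.05 N and distance of each of mouse, spool, flux_bottle, screwdriver from where it was at the start of the episode below 0.015 m); the arm keeps its last pose, push and grip.
It fails at once if the microscope or the robot touches the board, its clamp or a chip (more than 0.5 N) (contact force between any of scope, the fingers, the arm and board above 0.5 N or contact force between any of scope, the fingers, the arm and chip_long above 0.5 N or contact force between any of scope, the fingers, the arm and chip_square_a above 0.5 N or contact force between any of scope, the fingers, the arm and chip_square_b above 0.5 N).
It fails at once if the microscope or the robot touches the bins (more than 0.5 N) (contact force between any of scope, the fingers, the arm and bins above 0.5 N).
It fails at once if the mouse, spool, bottle or screwdriver is moved by more than 15 mm (distance of any of mouse, spool, flux_bottle, screwdriver from where it was at the start of the episode above 0.015 m).
It also fails if it takes over 42 s, if anything falls off the work surface, if the arm or the gripper's body presses on something with over 40 N, if the wrist force passes 120 N, or if a joint passes its speed limit or range.

### The arm

A 6-joint arm with a two-finger parallel gripper is mounted at the origin on the work surface. World frame = base frame: x ahead of the robot, y to its left, z up, the work surface at z = 0. Lengths are in m, angles in rad, forces in N, time in s.
With the tool pointing down it reaches from about 0.325 to 0.85 m from the base axis. Payload 15.5 kg.
Tool frame: the origin (TCP) lies at the very end of the fingers, on their centre line; the grasp point (between the pads) lies robot.hold_point_z behind it (robot.hold_point_z is the distance from the TCP to the grasp point, in m); z points along the fingers, y is the line along which they close (so a half turn about z gives the same grasp; the last joint's range is limited). The gripper opens to 91 mm and grips with 3 to 60 N. Pads are 32 mm wide; open, the fingers measure 118 mm over their backs; the gripper's body (76 mm by 178 mm) begins 60 mm behind the grasp point.
Start: joints at [1.244, 0.494, 1.345, -0, 1.302, -0.096], TCP at [0.144, 0.608, 0.214] pointing down, gripper open.
Joint ranges: [-2.91, 2.91], [-0.82, 2.16], [0.22, 2.67], [-1.22, 4.37], [0.12, 2.79], [-3.08, 3.08]. Speed limits (rad/s): [1.89, 1.89, 2.57, 3.01, 3.01, 3.01].

### API

Orientations are given as a rotation vector (axis times angle).
In Python, from workcell import robot, viewer gives the robot as it stands. The module is installed in compiled form; this text tells all that it offers.
- The arm moves only by the tool servo_tool, never from a script. Its argument "moves" is a list of rows, each an object with "delta_pos": the shift along the tool's x, y, z in mm, a list of three; "turn": the turn about the tool's z in rad. A call has 1 to 8 rows; each row shifts and turns the commanded pose from where the row before left it, along the tool's axes as they then stand; what a row does not reach is not made up. A row lasts 1/10 s, in which the tool goes at most 50 mm and 8.59 degrees, less where a joint would pass 70% of its speed; a pose out of reach is approached as far as the arm can. A call with a gripper value outside its range is refused whole. "gripper" is the finger opening in mm, from 0 to 91.2, set as the call begins (left out, the last holds). The fingers move at their own pace and stop on an object; "newtons" is the grip in N (left out, the last holds). Time passes only in rows, so rows that do not move let the fingers close. It gives the time, the measured TCP pose, the force, the opening and the grip force at its end, in the units of the state.
- robot.observe(): the state, without advancing time (a new reading comes with each control period).
- viewer.camera(name): name is "scene" or "top"; returns the picture (384x512x3 uint8, red, green, blue); there is no depth.
- viewer.camera_model(name): a dict with "mtx" (3x3 intrinsics, pixels), "extrinsics" (4x4, takes a point from camera to world coordinates). Camera axes: x right, y down, z forward; pixel columns grow to the right and rows downward; lengths in m; the calibration is good to about 2 mm. A picture is of the moment at which its call begins. camera_model takes no time and is no camera call.
- robot.close_job(): hands the job in; it is judged then, once.
The state is a dict: "time_s": time; "joints": joint angles; "qd": joint speeds; "joint_efforts": joint torques, N m; "tcp_pos": TCP position; "orientation": TCP orientation; "contact_force": force on the tool from outside, world axes, zero at the start; "wrist_torque": the same for the moment, N m; "gripper_width": finger opening in m; "gripper_force": force on a finger pad.
Only numpy, scipy, OpenCV 4.12 (cv2) and the standard library are available. Lean on these libraries where they do the work, as an engineer would, in place of code of your own. Each camera call takes 0.05 s, during which the arm holds its last target. There are 200 camera calls.

## Working session

There is one attempt and no reset: what is moved stays moved. The work goes in short steps, Python scripts to look and compute and a tool call to move; the robot and the scene stay as the last step left them, time stands still between calls to the robot, and variables do not carry over. Pictures are saved under pics/ and viewed, at most 10 in all, crops included, and the job is handed in when it is done.

Besides the shell and the picture viewer there is one more tool, called after "Call:" as name([rows], argument=value, ...), one row to a line, values as JSON. servo_tool: Moves the arm, as the interface text tells. Its arguments: {"type":"object","properties":{"moves":{"type":"array"},"gripper":{"type":"number"},"newtons":{"type":"number"}},"required":["moves"]}

```bash
mkdir -p pics; python3 - <<'E'
from workcell import robot, viewer
import cv2,numpy as np
np.set_printoptions(precision=4,suppress=True)
for n in("scene","top"):
    im=viewer.camera(n); cv2.imwrite(f"pics/{n}0.png",im[:,:,::-1])
    m=viewer.camera_model(n); print(n,m["mtx"],m["extrinsics"])
print(robot.observe(),robot.hold_point_z)
E
```

```text
scene [[491.3787   0.     252.7954]
 [  0.     491.3787 195.3641]
 [  0.       0.       1.    ]] [[-0.2731  0.6404 -0.7179  1.5099]
 [ 0.9619  0.1718 -0.2127  0.3405]
 [-0.0128 -0.7486 -0.6629  0.9489]
 [ 0.      0.      0.      1.    ]]
top [[433.3764   0.     257.8395]
 [  0.     433.3764 197.3503]
 [  0.       0.       1.    ]] [[-0.0158 -0.9816  0.1904  0.2961]
 [-0.9998  0.013  -0.0158  0.0636]
 [ 0.0131 -0.1906 -0.9816  1.3415]
 [ 0.      0.      0.      1.    ]]
{'time_s': 0.1, 'joints': array([ 1.2435,  0.4941,  1.3461,  0.    ,  1.3025, -0.0955]), 'qd': array([-0.0004, -0.0015, -0.0013, -0.0003,  0.0003,  0.0005]), 'joint_efforts': array([  0.0016, -88.024 , -38.254 ,   0.0706,   0.0482,  -0.0001]), 'tcp_pos': array([0.1435, 0.608 , 0.2134]), 'orientation': array([-0.3633, -3.1203,  0.0017]), 'contact_force': array([-0.4188,  0.0718, -0.2188]), 'wrist_torque': array([-0.0292, -0.0013, -0.0517]), 'gripper_force': 0.0, 'gripper_width': 0.09109590410604035} 0.0188
```

View pics/scene0.png

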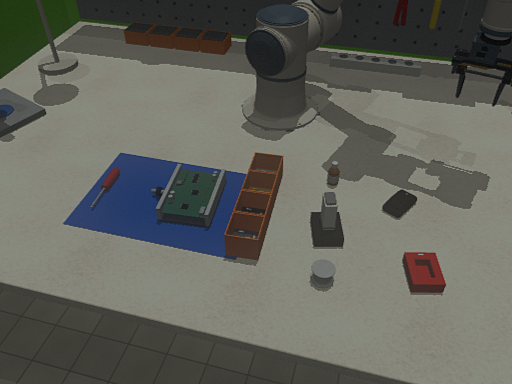

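View pics/top0.png

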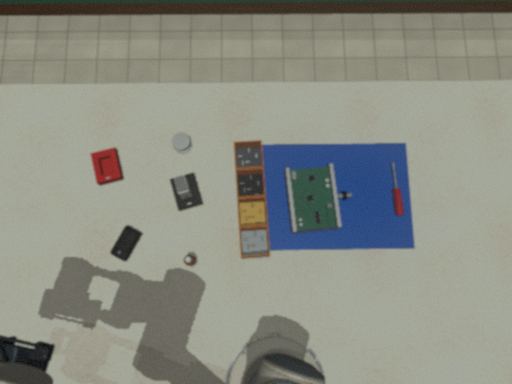

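The candidates for the scope and dock are:
- White block in the black dock, at top (185,188) and scene (329,215). This is the one.
- Empty red dock, at top (107,166). This is the look-alike.
- Black mouse, at top (126,243).

The chip candidates are dark spots at top (311,177), (310,197) and (318,216). I'll check them in a crop.

```bash
python3 - <<'E'
import cv2,numpy as np
t=cv2.imread("pics/top0.png");s=cv2.imread("pics/scene0.png")
r=lambda im,x,y,w,h,k:cv2.resize(im[y:y+h,x:x+w],None,fx=k,fy=k,interpolation=cv2.INTER_CUBIC)
a=r(t,280,158,66,80,6);b=r(t,162,166,50,50,6);c=r(s,152,160,80,66,5);d=r(s,305,185,45,65,5)
o=np.zeros((600,800,3),np.uint8)
o[:a.shape[0]//1,:396]=a[:480]
o2=np.zeros((600,800,3),np.uint8)
for im,x,y in((a,0,0),(b[:300,:300],400,0)):o2[y:y+im.shape[0],x:x+im.shape[1]]=im
cc=cv2.resize(c,(288,238));dd=cv2.resize(d,(112,162)) 
o2[305:305+238,400:688]=cc;o2[305:305+162,688:800]=dd
cv2.imwrite("pics/crop1.png",np.clip(o2*1.5,0,255).astype(np.uint8))
E
```

```text
(no output)
```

View pics/crop1.png

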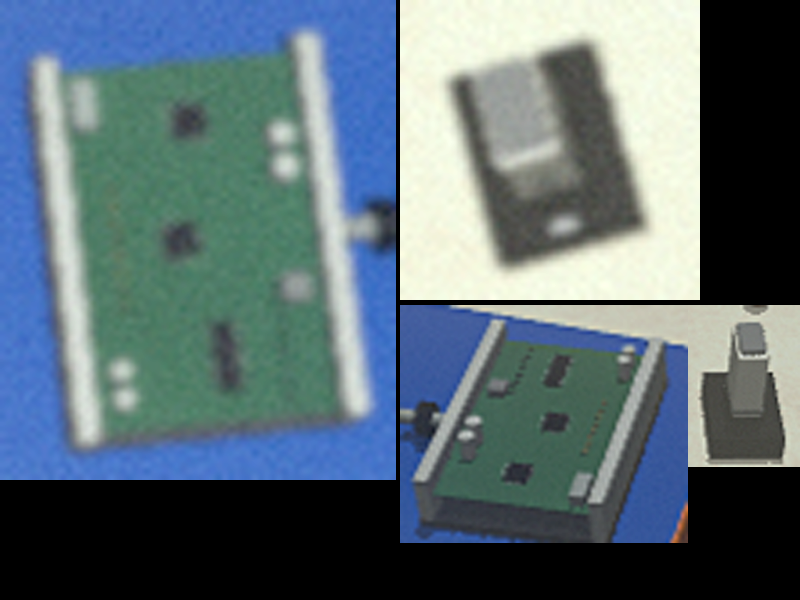

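The oblong chip is at top (317.7,217.3) and scene (195.6,178.3). The other two chips are square. The scope stands in the black dock. Next I'll measure.

```bash
cat > h.py <<'E'
import cv2,numpy as np
from workcell import robot,viewer
np.set_printoptions(precision=4,suppress=True)
M={n:viewer.camera_model(n) for n in("scene","top")}
def ray(n,p):
    K,E=np.array(M[n]["mtx"]),np.array(M[n]["extrinsics"])
    d=E[:3,:3]@np.linalg.solve(K,[p[0],p[1],1]);return E[:3,3],d
def plane(n,p,z):
    c,d=ray(n,p);return (c+d*(z-c[2])/d[2])
def proj(n,P):
    K,E=np.array(M[n]["mtx"]),np.array(M[n]["extrinsics"])
    q=K@(E[:3,:3].T@(np.asarray(P)-E[:3,3]));return q[:2]/q[2]
def tri(p,q):
    A=0;b=0
    for n,u in(("scene",p),("top",q)):
        c,d=ray(n,u);d=d/np.linalg.norm(d);X=np.eye(3)-np.outer(d,d);A=A+X;b=b+X@c
    return np.linalg.solve(A,b)
def blob(mask,roi):
    """largest blob in roi x,y,w,h: contour in full-image pixels"""
    x,y,w,h=roi;m=np.zeros_like(mask);m[y:y+h,x:x+w]=mask[y:y+h,x:x+w]
    cs,_=cv2.findContours(m,cv2.RETR_EXTERNAL,cv2.CHAIN_APPROX_NONE)
    return max(cs,key=cv2.contourArea)
E
python3 - <<'E'
from h import *
I={n:cv2.imread(f"pics/{n}0.png") for n in M}
# chips: darkness-weighted moments on up-sampled crops
for n,C in(("top",[(311,177),(310,198),(318,217)]),("scene",[(195.6,178.3),(195,193),(184,206)])):
    g=cv2.cvtColor(I[n],cv2.COLOR_BGR2GRAY).astype(float)
    for c in C:
        ux,uy=int(c[0]),int(c[1]);h=9
        G=cv2.resize(g[uy-h:uy+h+1,ux-h:ux+h+1],None,fx=8,fy=8,interpolation=cv2.INTER_CUBIC)
        med=np.median(G);mn=G.min()
        mk=(G<(med+mn)/2).astype(np.uint8)
        k,l,st,ce=cv2.connectedComponentsWithStats(mk)
        j=min((j for j in range(1,k) if st[j,4]>200),key=lambda j:np.hypot(*(ce[j]-[76,76])))
        ct=max(cv2.findContours((l==j).astype(np.uint8),0,1)[0],key=cv2.contourArea)[:,0]
        px=(ct+.5)/8-.5+[ux-h,uy-h]
        W=np.array([plane(n,p,.035)[:2]*1000 for p in px],np.float32)
        print(n,(ce[j]+.5)/8-.5+[ux-h,uy-h],"world mm",cv2.minAreaRect(W))
# jaws (bright) and dock, bins
hsv=cv2.cvtColor(I["top"],cv2.COLOR_BGR2HSV)
def rect(mask,roi,z,n="top"):
    c=blob(mask,roi)[:,0];W=np.array([plane(n,p,z)[:2]*1000 for p in c],np.float32);return cv2.minAreaRect(W)
jm=((hsv[...,1]<70)&(hsv[...,2]>110)).astype(np.uint8)
print("jawL",rect(jm,(283,160,18,75),.05));print("jawR",rect(jm,(328,160,14,72),.05))
om=((hsv[...,0]<16)&(hsv[...,1]>140)&(hsv[...,2]>60)).astype(np.uint8)
print("bins",rect(om,(225,130,50,135),.075))
dm=(hsv[...,2]<100).astype(np.uint8)
print("dockdark",rect(dm,(160,160,50,55),.03))
c=blob(dm,(160,160,50,55));print(cv2.approxPolyDP(cv2.convexHull(c),2,True)[:,0].tolist())
hs=cv2.cvtColor(I["scene"],cv2.COLOR_BGR2HSV)
c=blob((hs[...,2]<80).astype(np.uint8),(300,185,60,65));print("scene dock",cv2.approxPolyDP(cv2.convexHull(c),2,True)[:,0].tolist())
print(I["top"][170:205:2,186,2],I["top"][188,168:206,2]);
r=lambda im,x,y,w,h,k:cv2.resize(im[y:y+h,x:x+w],None,fx=k,fy=k,interpolation=cv2.INTER_CUBIC)
o=np.zeros((600,800,3),np.uint8);a=r(I["top"],165,168,40,45,10);b=r(I["scene"],305,188,40,60,10)
o[:450,:400]=a;o[:600,400:]=b;cv2.imwrite("pics/crop2.png",np.clip(o*1.4,0,255).astype(np.uint8))
E
```

```text
top [310.9958 177.8398] world mm ((609.5804443359375, -123.23077392578125), (14.490792274475098, 16.349342346191406), 14.778149604797363)
top [309.6262 197.5942] world mm ((547.0601196289062, -116.43853759765625), (15.349594116210938, 15.437850952148438), 12.508378982543945)
top [317.146 216.909] world mm ((486.17388916015625, -137.17994689941406), (35.073970794677734, 10.986886024475098), 6.132872581481934)
scene [195.1432 178.0187] world mm ((489.985595703125, -136.38714599609375), (40.38243103027344, 13.624096870422363), 4.544370651245117)
scene [194.615  192.0891] world mm ((549.321533203125, -115.26173400878906), (21.564340591430664, 18.545621871948242), 10.793967247009277)
scene [184.3291 206.1622] world mm ((611.9766235351562, -122.09492492675781), (22.053787231445312, 19.112157821655273), 4.701397895812988)
jawL ((541.5827026367188, -57.50028991699219), (198.98924255371094, 13.2400484085083), 5.0566487312316895)
jawR ((554.115234375, -196.74835205078125), (197.19850158691406, 21.274093627929688), 4.944974899291992)
bins ((541.5188598632812, 63.32317352294922), (16.539871215820312, 72.50474548339844), 3.134671926498413)
dockdark ((572.7783203125, 263.6170349121094), (102.49140930175781, 75.76789093017578), 16.314186096191406)
[[192, 173], [202, 203], [179, 209], [171, 179]]
scene dock [[323, 197], [336, 207], [343, 235], [342, 246], [313, 244], [311, 212]]
[165 161 114  60  73  88 106 104 113 103 131 108  82  72  58  43  58  73] [160 167 162 146 116  74  57  72  94 108 106 104 103 101 105 105 103 101
 103 102  92  77  62  50  47  52  52  51  56  64 100 138 158 159 162 160
 161 164]
```

View pics/crop2.png

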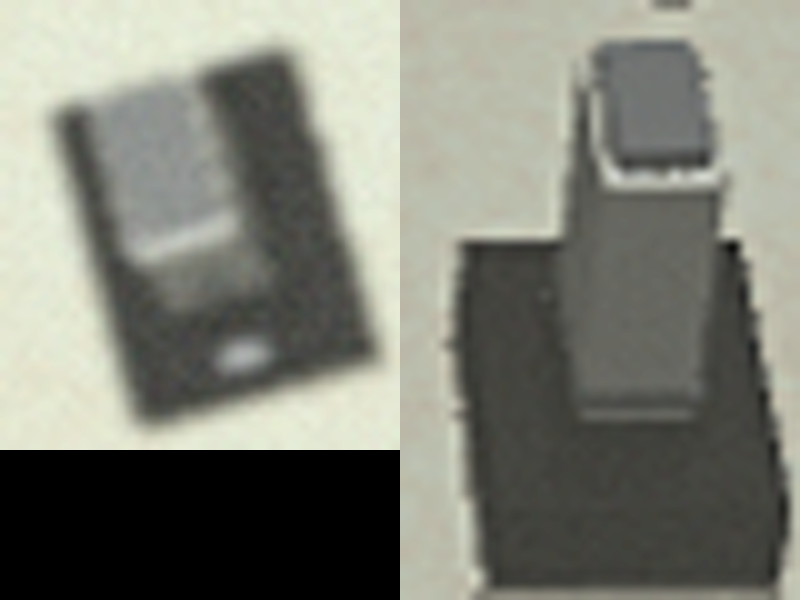

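```bash
python3 - <<'E'
from h import *
T=[(97,97),(200,77),(234,215),(132,245)];S=[(600,40),(693,40),(711,152),(617,157)]
t=np.array([((x+.5)/10-.5+165,(y+.5)/10-.5+168) for x,y in T]);s=np.array([((x-400+.5)/10-.5+305,(y+.5)/10-.5+188) for x,y in S])
print("tri",tri(s.mean(0),t.mean(0)))
for n,p in(("top",t),("scene",s)):
    W=np.array([plane(n,q,.128)[:2]*1000 for q in p],np.float32);print(n,W.mean(0),W.tolist(),cv2.minAreaRect(W))
# dock top corners as seen in scene (crop px)
for n,c,z in(("scene",(460,243),.03),("scene",(740,243),.03),("scene",(578,413),.03),("scene",(696,413),.03)):
    print(plane(n,((c[0]-400+.5)/10-.5+305,(c[1]+.5)/10-.5+188),z)*1000)
for p in [(192,173),(202,203),(179,209),(171,179)]:print("top dock",plane("top",p,.03)*1000)
for z,y in ((.03,None),):
  pass
for nm,p in(("bottle",(190,259)),("spool",(182,142)),("mouse",(126,243)),("binsNE",(235,141)),("binsN",(263,141)),("binsS",(240,258)),("binsSW",(270,257))):print(nm,plane("top",p,.075 if 'bin' in nm or nm=="bottle" else .035)*1000)
E
```

```text
tri [0.5755 0.2646 0.1256]
top [575.1803 263.0435] [[593.4700317382812, 283.0533142089844], [599.009033203125, 253.64376831054688], [558.3084106445312, 243.28733825683594], [549.933837890625, 272.1895446777344]] ((575.3421630859375, 263.0337829589844), (44.87116622924805, 30.069900512695312), 14.01112174987793)
scene [577.5402 265.8569] [[559.8018798828125, 248.95806884765625], [553.7163696289062, 271.6618347167969], [594.4091186523438, 282.4342041015625], [602.2330932617188, 260.3735046386719]] ((577.9642944335938, 266.0148620605469), (43.93995666503906, 23.50518798828125), 15.057971954345703)
[539.1309 215.5042  30.    ]
[519.4458 288.6022  30.    ]
[594.702  257.3688  30.    ]
[586.6809 287.0471  30.    ]
top dock [630.3858 245.9898  30.    ]
top dock [535.1241 214.1089  30.    ]
top dock [517.4108 284.1982  30.    ]
top dock [612.0349 310.7125  30.    ]
bottle [362.829  242.1454  75.    ]
spool [729.8409 277.9643  35.    ]
mouse [415.4    439.9175  35.    ]
binsNE [717.8955 110.07    75.    ]
binsN [716.9162  24.5919  75.    ]
binsS [363.5127  97.6361  75.    ]
binsSW [365.0749  10.638   75.    ]
```

Measured:
- The scope is at (575.5,264.3), yaw about 15.3°. The dock rectangle measures 102x76, which matches.
- The chip is at about (487,-137), yaw about 5°.
- The bins are about 75 high, with x from 364 to 717.

I'll turn first, then travel at z 0.213.

Call:
servo_tool([
  {"delta_pos":[0,0,0],"turn":-0.125},
  {"delta_pos":[0,0,0],"turn":-0.125},
  {"delta_pos":[0,0,0],"turn":-0.125},
  {"delta_pos":[0,0,0],"turn":-0.124},
  {"delta_pos":[-27,-37,0],"turn":0},
  {"delta_pos":[-27,-37,0],"turn":0},
  {"delta_pos":[-27,-37,0],"turn":0},
  {"delta_pos":[-27,-37,0],"turn":0},
], gripper=80, newtons=30)

```text
time_s: 0.9
tcp_pos: [0.2878, 0.4927, 0.2137]
orientation: [0.419, -3.113, 0.0]
contact_force: [0.7, 1.6, 0.0]
gripper_width: 0.0799
gripper_force: 0.0
```

Call:
servo_tool([
  {"delta_pos":[-27,-37,0],"turn":0},
  {"delta_pos":[-27,-37,0],"turn":0},
  {"delta_pos":[-27,-37,0],"turn":0},
  {"delta_pos":[-27,-37,0],"turn":0},
  {"delta_pos":[-27,-37,0],"turn":0},
  {"delta_pos":[-27,-37,0],"turn":0},
  {"delta_pos":[-27,-37,0],"turn":0},
  {"delta_pos":[0,0,0],"turn":0},
])

```text
time_s: 1.7
tcp_pos: [0.5413, 0.2906, 0.2134]
orientation: [-0.412, 3.114, -0.001]
contact_force: [-0.2, 0.7, -0.1]
gripper_width: 0.08
gripper_force: 0.0
```

```bash
cat > go.py <<'E'
import sys
from h import *
from scipy.spatial.transform import Rotation as R
def go(x,y,z,yaw):
    s=robot.observe();Rm=R.from_rotvec(s["orientation"]).as_matrix();p=s["tcp_pos"]
    cur=np.degrees(np.arctan2(Rm[1,1],Rm[0,1]));d=Rm.T@(np.array([x,y,z])-p)*1000
    w=(yaw-cur+90)%180-90
    print("t",s["time_s"],"tcp",p,"yaw_y",cur,"tilt",np.degrees(np.arccos(-Rm[2,2])),"| delta mm",d,"turn",-np.radians(w),"F",s["contact_force"],s["gripper_force"],s["gripper_width"],"j",s["joints"])
if __name__=="__main__":go(*map(float,sys.argv[1:]))
E
python3 go.py .5755 .2643 .078 105.3
```

```text
t 1.7 tcp [0.5413 0.2906 0.2134] yaw_y 105.07197297473769 tilt 0.07568069976248835 | delta mm [-26.0332 -34.1698 135.4968] turn -0.003979822374355541 F [-0.195   0.6975 -0.1379] 0.0 0.08001063429897187 j [ 0.3962  0.4787  1.374  -0.0012  1.2882 -1.4373]
```

Call:
servo_tool([
  {"delta_pos":[-26,-34,0],"turn":-0.004},
  {"delta_pos":[0,0,0],"turn":0},
  {"delta_pos":[0,0,40],"turn":0},
  {"delta_pos":[0,0,30],"turn":0},
  {"delta_pos":[0,0,0],"turn":0},
])

```text
time_s: 2.2
tcp_pos: [0.5687, 0.2677, 0.1401]
orientation: [0.424, -3.106, 0.002]
contact_force: [-1.2, -0.2, 0.8]
gripper_width: 0.0798
gripper_force: 0.0
```

```bash
python3 go.py .5755 .2643 .078 105.3; python3 - <<'E'
from h import *
t=viewer.camera("scene")[:,:,::-1];a=cv2.resize(t[140:260,270:400],None,fx=5,fy=5,interpolation=cv2.INTER_CUBIC)
cv2.imwrite("pics/pre.png",np.clip(a*1.4,0,255).astype(np.uint8))
E
```

```text
t 2.2 tcp [0.5687 0.2677 0.1401] yaw_y 105.54344020210125 tilt 0.4103105953790016 | delta mm [-6.0945 -5.0302 62.0952] turn 0.004248833058387309 F [-1.2176 -0.2475  0.8331] 0.0 0.07976926835236138 j [ 0.3449  0.5762  1.414   0.0001  1.1585 -1.4972]
```

View pics/pre.png

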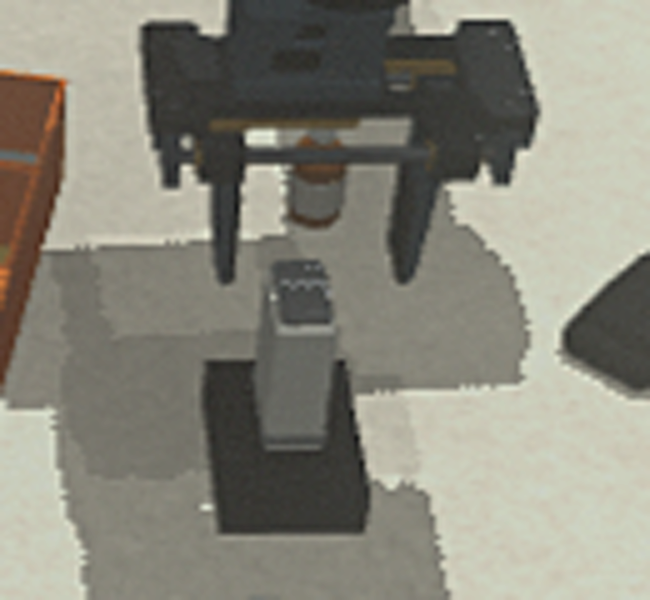

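The fingers at crop (228,280) and (402,280) straddle the scope cap at (302,290). I'll correct the remaining offset and then descend.

Call:
servo_tool([
  {"delta_pos":[-6,-5,0],"turn":0.004},
  {"delta_pos":[0,0,0],"turn":0},
  {"delta_pos":[0,0,0],"turn":0},
])

```text
time_s: 2.55
tcp_pos: [0.5796, 0.2652, 0.1453]
orientation: [-0.418, 3.111, 0.001]
contact_force: [0.3, 0.6, -0.2]
gripper_width: 0.0803
gripper_force: 0.0
```

```bash
python3 go.py .5755 .2643 .078 105.3
```

```text
t 2.55 tcp [0.5796 0.2652 0.1453] yaw_y 105.29228413772614 tilt 0.1276036874920872 | delta mm [ 4.3122  0.2053 67.2938] turn -0.00013466720130918828 F [ 0.3375  0.6379 -0.1713] 0.0 0.08026325239747599 j [ 0.3355  0.5777  1.3941  0.      1.1676 -1.5022]
```

Call:
servo_tool([
  {"delta_pos":[2,0,25],"turn":0},
  {"delta_pos":[2,0,25],"turn":0},
  {"delta_pos":[0,0,17],"turn":0},
  {"delta_pos":[0,0,0],"turn":0},
  {"delta_pos":[0,0,0],"turn":0},
  {"delta_pos":[0,0,0],"turn":0},
])

```text
time_s: 3.15
tcp_pos: [0.5757, 0.2643, 0.0784]
orientation: [-0.418, 3.112, 0.001]
contact_force: [0.3, -0.1, -0.4]
gripper_width: 0.0803
gripper_force: 0.0
```

```bash
python3 go.py .5755 .2643 .078 105.3; python3 - <<'E'
from h import *
import time
for n in("scene","top"):
    t=viewer.camera(n)[:,:,::-1];cv2.imwrite(f"pics/g_{n}.png",t)
a=cv2.resize(cv2.imread("pics/g_scene.png")[160:260,280:380],None,fx=6,fy=6,interpolation=cv2.INTER_CUBIC)
cv2.imwrite("pics/pre2.png",np.clip(a*1.6,0,255).astype(np.uint8))
E
python3 go.py .5755 .2643 .078 105.3
```

```text
t 3.15 tcp [0.5757 0.2643 0.0784] yaw_y 105.31003516526248 tilt 0.12243961967541146 | delta mm [0.1658 0.0481 0.3734] turn 0.00017514667481202816 F [ 0.3444 -0.1454 -0.4407] 0.0 0.08029792475059473 j [ 0.3362  0.652   1.4632  0.      1.0242 -1.5019]
t 3.25 tcp [0.5755 0.2642 0.0781] yaw_y 105.31315064414768 tilt 0.1074317536033298 | delta mm [-0.0275  0.0715  0.1166] turn 0.00022952203913524156 F [-1.2838 -0.5572  0.8717] 0.0 0.08021613037428715 j [ 0.3362  0.6522  1.4637 -0.      1.0238 -1.5019]
```

View pics/pre2.png

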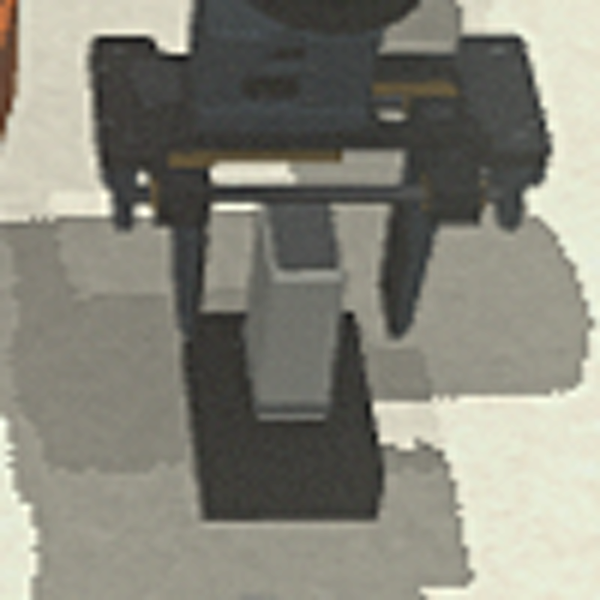

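The fingers straddle the scope evenly: the gap centre is at about 297 and the scope centre at about 293. Closing now.

Call:
servo_tool([
  {"delta_pos":[0,0,0]},
  {"delta_pos":[0,0,0]},
  {"delta_pos":[0,0,0]},
  {"delta_pos":[0,0,0]},
  {"delta_pos":[0,0,0]},
  {"delta_pos":[0,0,0]},
  {"delta_pos":[0,0,0]},
  {"delta_pos":[0,0,0]},
], gripper=24, newtons=25)

```text
invalid input at $.moves[0]: expected keys delta_pos, turn
```

Call:
servo_tool([
  {"delta_pos":[0,0,0],"turn":0},
  {"delta_pos":[0,0,0],"turn":0},
  {"delta_pos":[0,0,0],"turn":0},
  {"delta_pos":[0,0,0],"turn":0},
  {"delta_pos":[0,0,0],"turn":0},
  {"delta_pos":[0,0,0],"turn":0},
  {"delta_pos":[0,0,0],"turn":0},
  {"delta_pos":[0,0,0],"turn":0},
], gripper=24, newtons=25)

```text
time_s: 4.05
tcp_pos: [0.5748, 0.264, 0.0769]
orientation: [0.418, -3.114, -0.0]
contact_force: [-0.1, 0.0, -0.4]
gripper_width: 0.0319
gripper_force: 25.0
```

Call:
servo_tool([
  {"delta_pos":[0,0,-10],"turn":0},
  {"delta_pos":[0,0,-15],"turn":0},
  {"delta_pos":[0,0,-20],"turn":0},
  {"delta_pos":[0,0,-25],"turn":0},
  {"delta_pos":[0,0,-25],"turn":0},
  {"delta_pos":[0,0,-25],"turn":0},
  {"delta_pos":[0,0,-10],"turn":0},
  {"delta_pos":[0,0,0],"turn":0},
])

```text
time_s: 4.85
tcp_pos: [0.5754, 0.2642, 0.2084]
orientation: [-0.418, 3.111, 0.001]
contact_force: [0.1, 1.5, -1.6]
gripper_width: 0.0319
gripper_force: 25.0
```

```bash
python3 go.py .487 -.137 .207 95.0;python3 - <<'E'
from h import *
for n in("scene","top"):
    t=viewer.camera(n)[:,:,::-1];cv2.imwrite(f"pics/l_{n}.png",t)
a=cv2.imread("pics/l_scene.png")[90:240,250:410]
cv2.imwrite("pics/lift.png",np.clip(cv2.resize(a,None,fx=4,fy=4,interpolation=cv2.INTER_CUBIC)*1.6,0,255).astype(np.uint8))
E
```

```text
t 4.85 tcp [0.5754 0.2642 0.2084] yaw_y 105.31244369560669 tilt 0.14531447961449143 | delta mm [ 191.2072 -363.5911    0.8333] turn 0.17998609641486862 F [ 0.1075  1.4644 -1.5646] 24.999752640724182 0.031945601753458314 j [ 0.3361  0.5089  1.3336 -0.      1.2966 -1.5019]
```

View pics/lift.png

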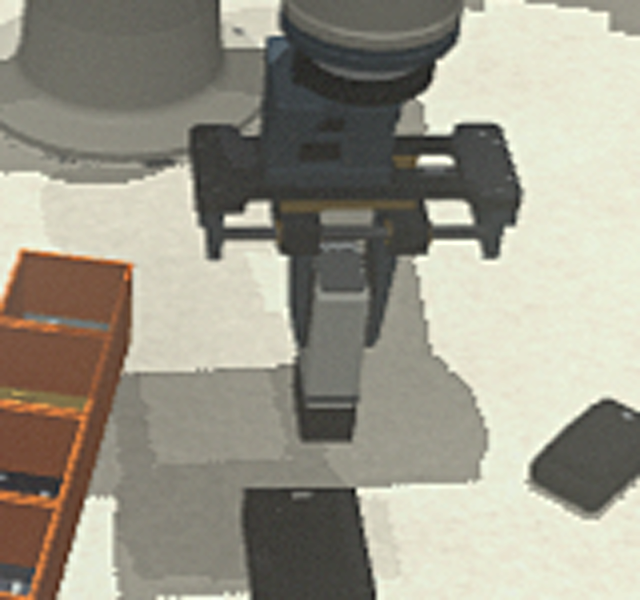

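The scope is held upright and clear of the dock, with its hood bottom at crop (326,438). Now I'll turn it and carry it over the bins.

Call:
servo_tool([
  {"delta_pos":[0,0,0],"turn":0.06},
  {"delta_pos":[0,0,0],"turn":0.06},
  {"delta_pos":[0,0,0],"turn":0.06},
  {"delta_pos":[6,-20,0],"turn":0},
  {"delta_pos":[11,-35,0],"turn":0},
  {"delta_pos":[11,-35,0],"turn":0},
  {"delta_pos":[11,-35,0],"turn":0},
  {"delta_pos":[11,-35,0],"turn":0},
])

```text
time_s: 5.75
tcp_pos: [0.5376, 0.0989, 0.2054]
orientation: [0.137, -3.136, 0.0]
contact_force: [-0.5, -0.1, -1.5]
gripper_width: 0.032
gripper_force: 25.0
```

Call:
servo_tool([
  {"delta_pos":[11,-35,0],"turn":0},
  {"delta_pos":[11,-35,0],"turn":0},
  {"delta_pos":[11,-35,0],"turn":0},
  {"delta_pos":[11,-35,0],"turn":0},
  {"delta_pos":[11,-35,0],"turn":0},
  {"delta_pos":[11,-35,0],"turn":0},
  {"delta_pos":[6,-20,0],"turn":0},
  {"delta_pos":[0,0,0],"turn":0},
])

```text
time_s: 6.55
tcp_pos: [0.4862, -0.1373, 0.2057]
orientation: [0.133, -3.137, -0.001]
contact_force: [0.5, 0.7, -1.4]
gripper_width: 0.0318
gripper_force: 25.0
```

```bash
python3 go.py .487 -.137 .207 95.0
```

```text
t 6.55 tcp [ 0.4862 -0.1373  0.2057] yaw_y 94.83915611971281 tilt 0.11599747073246536 | delta mm [-0.8673  0.2007 -1.3172] turn -0.0028072552926950464 F [ 0.4731  0.733  -1.4479] 24.999391436576843 0.03181883731099277 j [-0.3931  0.3364  1.6452 -0.0006  1.1619 -2.0481]
```

Call:
servo_tool([
  {"delta_pos":[-0.5,0,25],"turn":0},
  {"delta_pos":[0,0,25],"turn":0},
  {"delta_pos":[0,0,15],"turn":0},
  {"delta_pos":[0,0,0],"turn":0},
  {"delta_pos":[0,0,0],"turn":0},
  {"delta_pos":[0,0,0],"turn":0},
  {"delta_pos":[0,0,0],"turn":0},
])

```text
time_s: 7.25
tcp_pos: [0.4882, -0.1352, 0.1426]
orientation: [-0.137, 3.137, -0.001]
contact_force: [0.3, -0.2, -0.9]
gripper_width: 0.0318
gripper_force: 25.0
```

```bash
python3 go.py .487 -.137 .112 95.0;python3 - <<'E'
from h import *
for n in("scene","top"):
    t=viewer.camera(n)[:,:,::-1];cv2.imwrite(f"pics/d_{n}.png",t)
A=cv2.imread("pics/d_scene.png")
a=cv2.resize(A[120:220,150:250],None,fx=6,fy=6,interpolation=cv2.INTER_CUBIC)
s=robot.observe();p=s["tcp_pos"];o=p+[0,0,.0188-.087]
yaw=np.radians(5)
ex=np.array([np.cos(yaw),np.sin(yaw),0]);ey=np.array([-ex[1],ex[0],0])
a=np.clip(a*1.7,0,255).astype(np.uint8)
for i,j in((1,1),(1,-1),(-1,-1),(-1,1)):
  for z in(0,.026,.111):
    q=proj("scene",o+i*.026*ex+j*.016*ey+[0,0,z]);print(i,j,z,q)
    Q=((q+.5-[150,120])*6-.5);
    if i==1 or j==-1: cv2.drawMarker(a,tuple(int(round(v)) for v in Q),(0,0,255),cv2.MARKER_CROSS,7,1)
cv2.imwrite("pics/fin1.png",a)
E
```

```text
t 7.25 tcp [ 0.4882 -0.1352  0.1426] yaw_y 95.0039392037959 tilt 0.07376473666224377 | delta mm [ 1.382  -1.7202 30.6456] turn 6.875207614542193e-05 F [ 0.2579 -0.2133 -0.8967] 24.999714195728302 0.031753845325743074 j [-0.388   0.4184  1.7221  0.      0.9998 -2.0462]
1 1 0 [197.5829 173.2868]
1 1 0.026 [196.772  166.0587]
1 1 0.111 [193.9729 141.1108]
1 -1 0 [186.7247 172.0649]
1 -1 0.026 [185.781  164.8466]
1 -1 0.111 [182.5244 139.937 ]
-1 -1 0 [191.829  161.0662]
-1 -1 0.026 [190.9727 153.9084]
-1 -1 0.111 [188.022 129.244]
-1 1 0 [202.4148 162.2188]
-1 1 0.026 [201.6846 155.0509]
-1 1 0.111 [199.1681 130.3472]
```

View pics/fin1.png

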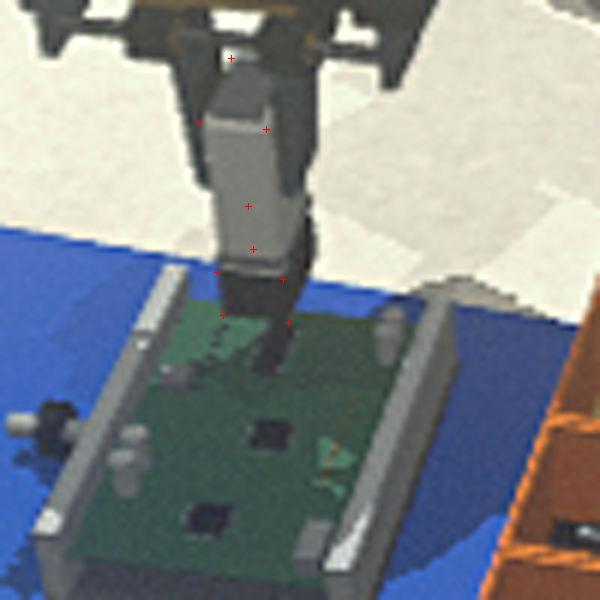

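Call:
servo_tool([
  {"delta_pos":[0,0,10],"turn":0},
  {"delta_pos":[0,0,10],"turn":0},
  {"delta_pos":[0,0,0],"turn":0},
  {"delta_pos":[0,0,0],"turn":0},
  {"delta_pos":[0,0,0],"turn":0},
  {"delta_pos":[0,0,0],"turn":0},
  {"delta_pos":[0,0,0],"turn":0},
  {"delta_pos":[0,0,0],"turn":0},
])

```text
time_s: 8.15
tcp_pos: [0.4878, -0.1352, 0.1221]
orientation: [-0.137, 3.138, -0.0]
contact_force: [-0.2, 0.6, -1.8]
gripper_width: 0.032
gripper_force: 25.0
```

```bash
cat > chk.py <<'E'
import sys
from go import *
tag=sys.argv[1]
go(.4873,-.1372,.112,95)
s=robot.observe();p=s["tcp_pos"]
A=viewer.camera("scene")[:,:,::-1]
print("after",robot.observe()["tcp_pos"])
o=p+[0,0,.0188-.0857];yaw=np.radians(5)
ex=np.array([np.cos(yaw),np.sin(yaw),0]);ey=np.array([-ex[1],ex[0],0])
x0,y0,k=172,122,12
a=np.clip(cv2.resize(A[y0:y0+50,x0:x0+45] if 1 else A,None,fx=k,fy=k,interpolation=cv2.INTER_CUBIC)*1.8,0,255).astype(np.uint8)
f=lambda P:tuple(int(round(v)) for v in (proj("scene",P)+.5-[x0,y0])*k-.5)
c=lambda i,j,z,hx=.026,hy=.016:f(o+i*hx*ex+j*hy*ey+[0,0,z])
for z in(0,.026,.111):cv2.polylines(a,[np.array([c(1,-1,z),c(1,1,z),c(-1,1,z)])],False,(0,0,255),1)
t=np.array([.4873,-.1372,.035])
cv2.polylines(a,[np.array([f(t+i*.018*ex+j*.0065*ey) for i,j in((1,1),(1,-1),(-1,-1),(-1,1))])],True,(0,255,255),1)
cv2.imwrite(f"pics/{tag}.png",a)
E
python3 chk.py fin2
```

```text
t 8.15 tcp [ 0.4878 -0.1352  0.1221] yaw_y 94.99632584508744 tilt 0.013503651468404683 | delta mm [ 0.6677 -1.9856 10.0547] turn -6.412610045248592e-05 F [-0.1856  0.6288 -1.8479] 24.999799132347107 0.032034483457382475 j [-0.3883  0.4484  1.744   0.      0.949  -2.0464]
after [ 0.4878 -0.1352  0.1221]
```

View pics/fin2.png

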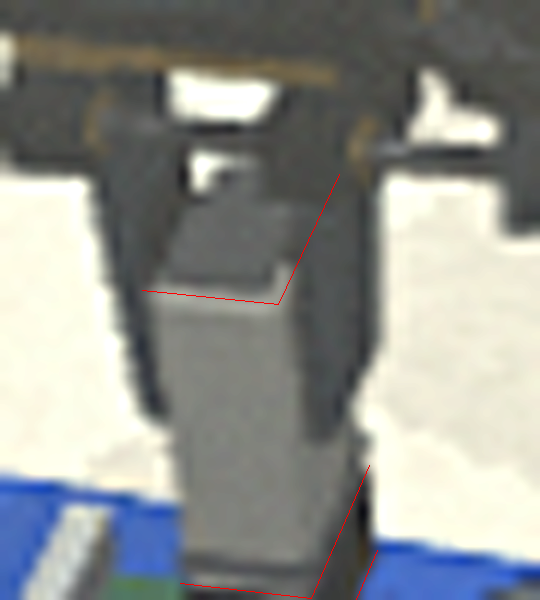

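The arm has settled. The model overlay matches to about 1 px, so the scope's pose in the gripper is as assumed. I'll make the last correction and descend.

Call:
servo_tool([
  {"delta_pos":[0.5,-2,0],"turn":0},
  {"delta_pos":[0,0,5],"turn":0},
  {"delta_pos":[0,0,4],"turn":0},
  {"delta_pos":[0,0,0],"turn":0},
  {"delta_pos":[0,0,0],"turn":0},
  {"delta_pos":[0,0,0],"turn":0},
  {"delta_pos":[0,0,0],"turn":0},
  {"delta_pos":[0,0,0],"turn":0},
])

```text
time_s: 9.0
tcp_pos: [0.4875, -0.1372, 0.113]
orientation: [-0.137, 3.138, -0.0]
contact_force: [0.0, 0.6, -2.0]
gripper_width: 0.0319
gripper_force: 25.0
```

```bash
sed -i 's/x0,y0,k=172,122,12/x0,y0,k=172,150,12/; s/A\[y0:y0+50,x0:x0+45\] if 1 else A/A[y0:y0+48,x0:x0+50]/; s/\*1.8,0/*2.5,0/; s/^A=.*/&;cv2.imwrite("pics\/raw.png",A)/' chk.py; python3 chk.py fin3
```

```text
t 9.0 tcp [ 0.4875 -0.1372  0.113 ] yaw_y 94.99594042473012 tilt 0.011688009409441294 | delta mm [0.1793 0.0178 1.0225] turn -7.085295469190445e-05 F [ 0.0278  0.5934 -1.9782] 24.999705255031586 0.03187189716819994 j [-0.3923  0.4623  1.7524 -0.      0.9267 -2.0503]
after [ 0.4875 -0.1372  0.113 ]
```

View pics/fin3.png

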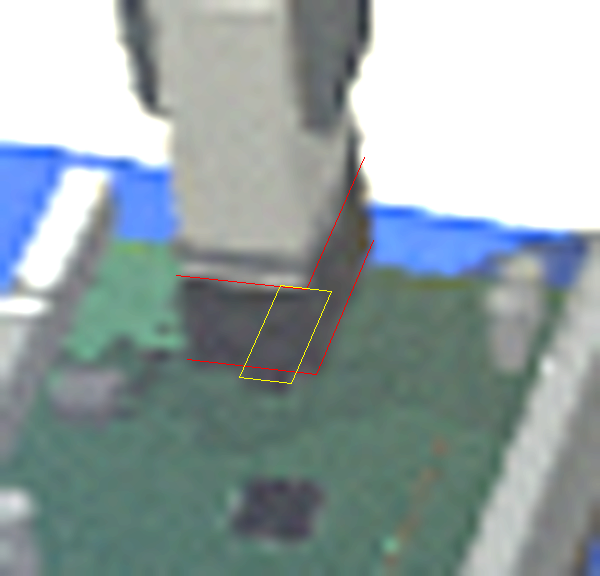

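The hood rim at crop (190,355)–(315,370) matches the prediction within about 1 mm. The chip's end shows just below it, centred at about (267,380). The hood is aligned with the chip and about 11 mm above it, so I'm handing in.

```bash
python3 -c "
from workcell import robot
print(robot.close_job())"
```

```text
the job is handed in; nothing more can be done
None
```

I handed the job in with the microscope held still and upright over the oblong chip, hood aligned with it, about 1–2 mm off centre and with the rim about 11 mm above it by my measurements; the hand-in returned no verdict.

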